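# Level the glass display shelf

## Robot

A 6-joint arm with a two-finger parallel gripper is mounted at the origin on the work surface. World frame = base frame: x ahead of the robot, y to its left, z up, the work surface at z = 0. Lengths are in m, angles in rad, forces in N, time in s.
With the tool pointing down it reaches from about 0.25 to 0.8 m from the base axis. Payload 3.9 kg.
Tool frame: the origin (TCP) lies between the finger pads; the fingertips stand 14 mm ahead of it and the grasp point (between the pads) lies 5 mm behind it (env.tip_reach is the distance from the TCP to the fingertips, in m); z points along the fingers, y is the line along which they close (so a half turn about z gives the same grasp; the last joint's range is limited). The gripper opens to 85 mm and grips with 20 to 120 N. Pads are 22 mm wide; open, the fingers measure 114 mm over their backs; the gripper's body (76 mm by 85 mm) begins 54 mm behind the grasp point. The pads swing forward as they close: fully open they stand 13 mm farther back than shut.
Start: joints at [-1.332, 0.26, -0.138, 1.173, 0, 1.571], TCP at [0.124, -0.51, 0.245] pointing down, gripper open.
Joint ranges: [-2.78, 2.78], [-0.83, 1.72], [-1.28, 1.37], [-1.9, 2.12], [-1.57, 1.48], [-3.14, 3.14]. Speed limits (rad/s): [2.57, 2.57, 3.14, 3.14, 3.14, 3.14].

## Interface

Orientations are given as a unit quaternion [x, y, z, w].
In Python, from workcell import status, vision, workorder, env gives the robot as it stands.
- The arm moves only by the tool carry_out, never from a script. Its argument "motion" is a list of rows, each a list of 2 entries, a list of its own where there are three numbers: the shift along the tool's x, y, z scaled (see below), then the turn, a rotation vector about the tool's x, y, z scaled (see below). In form: [[[dx, dy, dz], [wx, wy, wz]], ...]. A call has 1 to 8 rows; each row shifts and turns the commanded pose from where the row before left it, along the tool's axes as they then stand; what a row does not reach is not made up. The controller multiplies each number of a shift by 20 cm and each number of a turn by 0.1 rad. A row lasts 1/12 s, in which the tool goes at most 41.7 mm and 7.16 degrees, less where a joint would pass 70% of its speed; a pose out of reach is approached as far as the arm can. A call with a number of a shift or a turn outside -1 to 1 is refused whole. A call with a gripper value outside its range is refused whole. "grip" is the opening, from 0 (shut) to 1 (fully open), set as the call begins (left out, the last holds). The fingers move at their own pace and stop on an object; the grip force is fixed at half the most. Time passes only in rows, so rows that do not move let the fingers close. It gives the time, the measured TCP pose, the force, the opening and the grip force at its end, in the units of the state.
- status.read_state(): the state, without advancing time (a new reading comes with each control period).
- vision.read_camera(name): name is "scene" or "top" or "wrist"; returns the picture (480x640x3 uint8, red, green, blue); there is no depth.
- vision.get_calibration(name): a dict with "fov_y" (degrees; the focal length in pixels is half the picture's height over the tangent of half this angle, whatever the lens; pixels are square), "cx", "cy" (the principal point, pixels), "extrinsics" (4x4, takes a point from camera to world coordinates). Camera axes: x right, y up, looking along -z (the intrinsics and any distortion apply to the point x, -y, -z); pixel columns grow to the right and rows downward; lengths in m; the calibration is good to about 2 mm. A picture is of the moment at which its call begins: read the wrist's pose just before it. get_calibration takes no time and is no camera call; for the wrist camera it gives the pose at the moment of the call.
- workorder.finish_job(): hands the job in; it is judged then, once.
The state is a dict: "time_s": time; "joint_pos": joint angles; "joint_vel": joint speeds; "joint_torque": joint torques, N m; "position": TCP position; "orientation": TCP orientation; "wrist_force": force on the tool from outside, world axes, zero at the start; "ft_torque": the same for the moment, N m; "width": finger opening in m; "gripper_force": force on a finger pad.
Only numpy, scipy, OpenCV 4.12 (cv2) and the standard library are available. Lean on these libraries where they do the work, as an engineer would, in place of code of your own. Each camera call takes 0.05 s, during which the arm holds its last target. There are 200 camera calls.

## Task

The glass shoe-display shelf sags at its foot end. Lay the spirit level lengthwise (from the hinge end to the foot end) on the middle of the glass, then turn the levelling foot by its thumb bar until the bubble sits centred between the two lines, let go of the foot, and press down on top of the level with the fingertips, firmly but not hard (about 10 N), to check that it stays level. Finish while still pressing, with the bubble centred, and leave the bottle on the shelf and everything else standing where it is.

Things in the scene. Friction and masses are not known exactly. Their poses are not given: they have to be found in the camera images.
- level_center (a point): centre of the spirit level, a loose aluminium bar 200 x 28 x 45 mm (long x wide x high), 0.35 kg, black end caps, resting on its long narrow side with the vial window on top. Local x runs along its length, z up; the point is 22.5 mm above its underside.
- level: the same level as a whole; origin at the centre of its underside, same axes; top face at +45 mm. In the middle of the top is the 84 x 15 mm greenish vial window, with two black cross lines 12.5 mm either side of the middle. The top may be pressed anywhere; beyond 46 mm from the middle it is bare metal.
- bubble (a joint): offset (m) of the bubble from the middle of the vial along the level's own local +x; 0 = centred between the lines, limits -0.031 to 0.031. The bubble floats to the higher end, about 0.8 mm for each 0.001 rad of slope, and needs about 1 s to come to rest.
- bubble_mid (a point): middle of the pale bubble (about 17 x 10 mm) in the vial, seen from above.
- shelf: glass shelf 200 x 300 x 8 mm; origin at the centre of its upper face, 80 mm above the counter when level; local z up, +y towards the levelling foot, x across. It hinges about an axis along x near its -y edge (y = -165 mm); at the start the foot end is too low (slope 0.013 to 0.036 rad). A metal ear joins it to the foot.
- foot_grip (a point): middle of the black thumb bar (46 mm along local x, 12 mm thick along y, 24 mm high) of the levelling foot, always 130 mm above the counter, 210 mm along shelf +y. It turns about the vertical: clockwise from above raises the foot end by 0.014 rad of slope (about 11 mm of bubble) per radian; starts 0.9 to 2.6 rad short of level; stiff (0.15 N m), stays where left.
- perfume: small amber perfume bottle 44 x 30 x 66 mm standing on the glass in the corner at the hinge end, about 60 mm towards local +x and 100 mm towards local -y of the shelf's centre; origin at its underside. bystander; leave it where it stands
- shoe_a: court shoe, 240 mm long, 95 mm high, behind the stand; origin under its middle. bystander; leave it where it stands
- shoe_b: the other court shoe, same size. bystander; leave it where it stands
- ring_dish: shallow white dish, 90 mm wide, 22 mm high, on the robot's left. bystander; leave it where it stands
- lint_brush: wooden brush lying on the counter. bystander; leave it where it stands
- polish: small white jar with a steel lid, 50 mm wide, 55 mm high. bystander; leave it where it stands
- tape: round grey tape measure, 52 mm wide, 20 mm high. bystander; leave it where it stands
Not all that is in view belongs to the job. What is shaped like the level but yellow is not meant.

How it is judged:
By the outcome, as a careful person would: the job done as asked, in the order asked, and still so for the second after the job is handed in, while the arm keeps its last pose, push and grip.
It also fails if it takes over 72 s, if anything falls off the work surface, if the arm or the gripper's body presses on something with over 40 N, if the wrist force passes 120 N, or if a joint passes its speed limit or range.

## Working session

There is one attempt and no reset: what is moved stays moved. The work goes in short steps, Python scripts to look and compute and a tool call to move; the robot and the scene stay as the last step left them, time stands still between calls to the robot, and variables do not carry over. Pictures are saved under pics/ and viewed, at most 10 in all, crops included, and the job is handed in when it is done.

Besides the shell and the picture viewer there is one more tool, called as name(argument=value, ...), one argument or row to a line, values as JSON. carry_out: Moves the arm, as the interface text tells. Shifts and turns lie within -1 to 1; 1 stands for 20 cm of shift or 0.1 rad of turn. Its arguments: {"type":"object","properties":{"motion":{"type":"array","items":{"type":"array"}},"grip":{"type":"number"}},"required":["motion"]}

```bash
mkdir -p pics; ls
python3 - <<'E'
from workcell import status, vision, env
import cv2,numpy as np
print(status.read_state(), env.tip_reach)
for n in("scene","top","wrist"):
    c=vision.get_calibration(n);print(n,c)
    im=vision.read_camera(n);cv2.imwrite(f"pics/a_{n}.png",im[:,:,::-1])
E
```

```text
pics
{'time_s': 0.0, 'joint_pos': array([-1.33199948e+00,  2.60701762e-01, -1.39400814e-01,  1.17270363e+00,
        7.11923482e-06,  1.57084953e+00]), 'joint_vel': array([ 0.00123059,  0.00128915,  0.00012693, -0.00024186, -0.00210389,
        0.00136748]), 'joint_torque': array([-7.22316508e-05, -4.05678856e+01,  2.53923100e+01,  1.86140573e-02,
        3.74247475e-05,  1.28654698e-06]), 'position': array([ 0.12402375, -0.50945017,  0.24444357]), 'orientation': array([ 9.92883140e-01,  1.19088457e-01, -1.16195481e-04, -9.98204864e-04]), 'wrist_force': array([-0.07211686,  0.12534292, -0.48048798]), 'ft_torque': array([-0.01931713, -0.00945662, -0.01841149]), 'gripper_force': 0.0, 'width': 0.08533152579859507} 0.014
scene {'fov_y': 46.57900734428154, 'cx': 315.0244694018678, 'cy': 248.4974318917407, 'extrinsics': array([[ 0.83167477, -0.39640355,  0.3888204 ,  1.07706679],
       [ 0.55512972,  0.5782458 , -0.59788192, -0.84462219],
       [ 0.01216875,  0.71308907,  0.70096783,  1.06489611],
       [ 0.        ,  0.        ,  0.        ,  1.        ]])}
top {'fov_y': 55.32789356402247, 'cx': 318.4791932779962, 'cy': 241.43406647132, 'extrinsics': array([[-0.00768191,  0.986157  , -0.16563623,  0.34300302],
       [-0.99971023, -0.01135275, -0.02122671, -0.02435731],
       [-0.02281329,  0.16542517,  0.98595845,  1.11454639],
       [ 0.        ,  0.        ,  0.        ,  1.        ]])}
wrist {'fov_y': 63.29551643106914, 'cx': 321.52845327426724, 'cy': 231.45316733488343, 'extrinsics': array([[ 0.23532392,  0.9248046 ,  0.29892994,  0.20030256],
       [-0.9719158 ,  0.22439939,  0.07088433, -0.4904873 ],
       [-0.00152555, -0.30721551,  0.95163875,  0.37221212],
       [ 0.        ,  0.        ,  0.        ,  1.        ]])}
```

View pics/a_top.png

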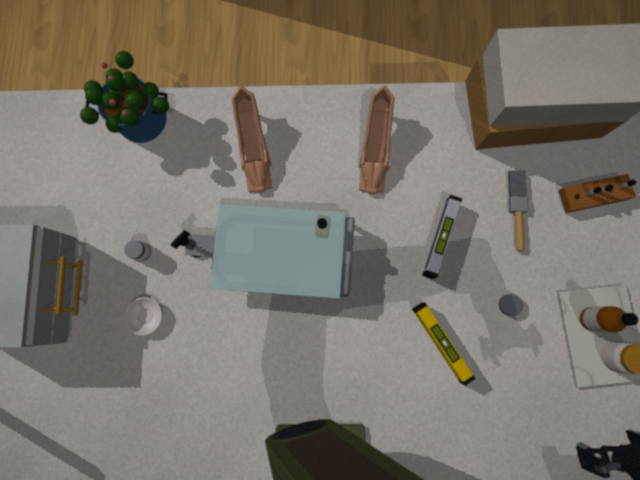

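View pics/a_scene.png

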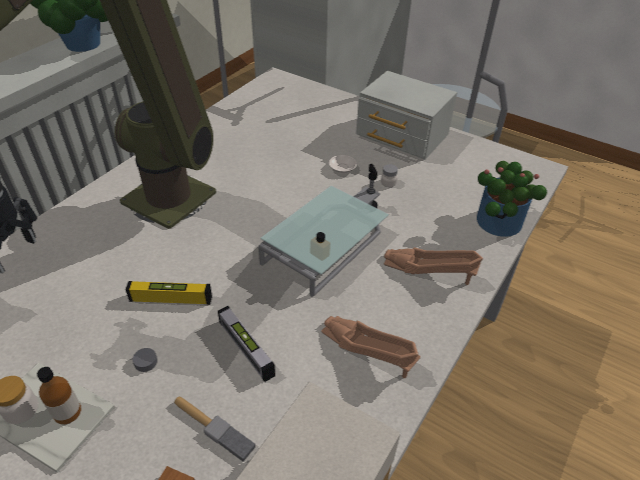

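The top view shows the grey level at about (443,237), the shelf at (280,250) with the bottle at (323,225), the foot's thumb bar at (182,240), and the yellow decoy at (443,343). The scene view agrees.

```bash
cat > h.py <<'E'
from workcell import status, vision, env
import cv2,numpy as np
from scipy.spatial.transform import Rotation as R
def ray(c,uv,z):
    f=240/np.tan(np.radians(c["fov_y"]/2));E=c["extrinsics"]
    d=E[:3,:3]@np.array([(uv[0]-c["cx"])/f,-(uv[1]-c["cy"])/f,-1]);o=E[:3,3]
    return o+d*(z-o[2])/d[2]
def look(n):
    c=vision.get_calibration(n);return c,vision.read_camera(n)
def blobs(m,amin=20):
    out=[]
    for k in cv2.findContours(m.astype(np.uint8),cv2.RETR_EXTERNAL,cv2.CHAIN_APPROX_NONE)[0]:
        if cv2.contourArea(k)>=amin: out.append((k,cv2.minAreaRect(k)))
    return out
def totool(v,s=None):
    "world vector -> tool axes, in move units"
    s=s or status.read_state()
    return R.from_quat(s["orientation"]).inv().apply(v)/.2
E
python3 - <<'E'
from h import *
c=vision.get_calibration("top");im=cv2.cvtColor(cv2.imread("pics/a_top.png"),cv2.COLOR_BGR2RGB)
hsv=cv2.cvtColor(im,cv2.COLOR_RGB2HSV)
dark=(hsv[:,:,2]<45)
def show(m,x0,y0,x1,y1,z,t):
    mm=np.zeros_like(m);mm[y0:y1,x0:x1]=m[y0:y1,x0:x1]
    for k,r in blobs(mm,8): print(t,np.round(r[0],1),np.round(r[1],1),round(r[2],1),np.round(ray(c,r[0],z),4))
show(dark,415,185,470,285,.045,"cap")
show((hsv[:,:,1]>90)&(hsv[:,:,0]>25)&(hsv[:,:,0]<70),415,185,470,285,.045,"vial")
show(dark,165,225,200,260,.142,"bar")
g=(hsv[:,:,1]>35)&(hsv[:,:,0]>75)&(hsv[:,:,0]<105)
mm=np.zeros_like(g);mm[195:305,200:355]=g[195:305,200:355]
for k,r in blobs(mm,500):
    print("glass",r)
    for p in cv2.boxPoints(r): print(p,np.round(ray(c,p,.08),4))
    print(cv2.approxPolyDP(cv2.convexHull(k),6,True)[:,0])
z=lambda x0,y0,x1,y1,s:cv2.resize(cv2.cvtColor(im,cv2.COLOR_RGB2BGR)[y0:y1,x0:x1],None,fx=s,fy=s,interpolation=cv2.INTER_NEAREST)
cv2.imwrite("pics/b.png",np.hstack([z(165,190,365,310,3.0 and 3),z(415,190,475,310,3)]))
E
```

```text
cap [429.8 274.5] [13.7  5.9] 21.8 [ 0.4416 -0.2599  0.045 ]
cap [454.8 197.6] [11.4  2.1] 16.7 [ 0.6251 -0.3281  0.045 ]
vial [443.8 235.3] [ 7.1 35.5] 17.7 [ 0.534  -0.2971  0.045 ]
bar [184.3 243.3] [17.7 19.8] 45.0 [0.5057 0.2876 0.142 ]
glass ((277.79205322265625, 251.1194610595703), (128.6477813720703, 83.28181457519531), 3.814074993133545)
[210.84073 288.3894 ] [0.4118 0.2426 0.08  ]
[216.38052 205.29202] [0.6051 0.2357 0.08  ]
[344.74338 213.84952] [ 0.5808 -0.0633  0.08  ]
[339.20358 296.9469 ] [ 0.39   -0.0476  0.08  ]
[[224 210]
 [342 215]
 [338 295]
 [223 287]
 [212 271]]
```

View pics/b.png

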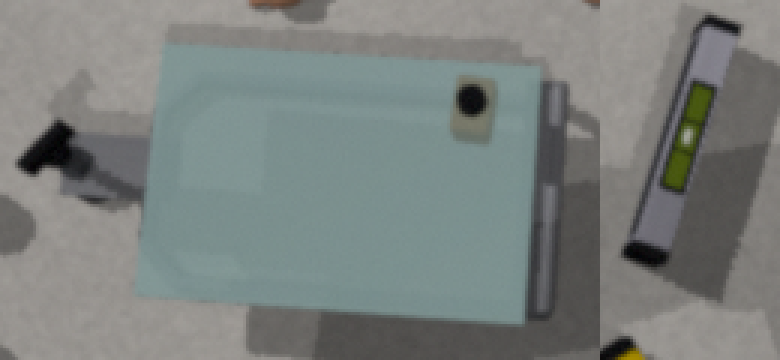

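Run:
```python
from h import *
c=vision.get_calibration("top")
f=lambda u,v,z:ray(c,(u,v),z)
A,B,C,D=f(218.7,204,.072),f(345.7,211.7,.08),f(340,297.7,.08),f(210.7,288.7,.072)
print(A,B,C,D,(A+B+C+D)/4)
v=(A+D-B-C)[:2];print("shelf y yaw",np.arctan2(v[1],v[0]),np.linalg.norm(A-B),np.linalg.norm(A-D))
v=(A+B-C-D)[:2];print("shelf x yaw",np.arctan2(v[1],v[0]))
print("bar",f(180,239,.142))
```

```text
[0.61018832 0.23230116 0.072     ] [ 0.58583701 -0.06561877  0.08      ] [ 0.38827263 -0.04938531  0.08      ] [0.4115909  0.24497973 0.072     ] [0.49897222 0.0905692  0.076     ]
shelf y yaw 1.4904852415086307 0.29902051608154384 0.19900170922396965
shelf x yaw -0.07285121945550915
bar [0.51520839 0.29732545 0.142     ]
```

carry_out(
  motion=[
    [[0.187,-0.046,0],[0,0,0]],
    [[0.187,-0.046,0],[0,0,0]],
    [[0.187,-0.046,0],[0,0,0]],
    [[0.187,-0.046,0],[0,0,0]],
    [[0.187,-0.046,0],[0,0,0]],
    [[0.187,-0.046,0],[0,0,0]],
    [[0.187,-0.046,0],[0,0,0]],
    [[0.187,-0.046,0],[0,0,0]],
  ],
  grip=1,
)

```text
time_s: 0.82
position: [0.3988, -0.3665, 0.2451]
orientation: [0.993, 0.119, -0.0, -0.0]
wrist_force: [0.9, -0.2, -0.5]
width: 0.0854
gripper_force: 0.0
```

carry_out(
  motion=[
    [[0.187,-0.046,0],[0,0,0]],
    [[0.187,-0.046,0],[0,0,0]],
    [[0.187,-0.046,0],[0,0,0]],
    [[0.187,-0.046,0],[0,0,0]],
    [[0,0,0],[0,0,1]],
    [[0,0,0],[0,0,1]],
    [[0,0,0],[0,0,1]],
    [[0,0,0],[0,0,1]],
  ],
)

```text
time_s: 1.48
position: [0.5343, -0.2961, 0.2446]
orientation: [0.997, -0.083, -0.001, -0.0]
wrist_force: [0.8, -0.4, 0.0]
width: 0.0853
gripper_force: 0.0
```

carry_out(
  motion=[
    [[0,0,0],[0,0,1]],
    [[0,0,0],[0,0,0.94]],
    [[0,0,0],[0,0,0]],
    [[0,0,0],[0,0,0]],
  ],
)

```text
time_s: 1.82
position: [0.5339, -0.2966, 0.2449]
orientation: [0.984, -0.175, -0.0, -0.0]
wrist_force: [-0.3, -0.0, -0.4]
width: 0.0853
gripper_force: 0.0
```

Run:
```python
from h import *
s=status.read_state();print(s["position"],s["orientation"],s["joint_pos"])
c,im=look("wrist");cv2.imwrite("pics/w1.png",im[:,:,::-1]);np.save("w1.npy",c["extrinsics"])
hsv=cv2.cvtColor(im,cv2.COLOR_RGB2HSV)
for k,r in blobs((hsv[:,:,1]>90)&(hsv[:,:,0]>25)&(hsv[:,:,0]<70),200):
    print(r,np.round(ray(c,r[0],.045),4))
    P=np.array([ray(c,p,.045)[:2] for p in k[:,0]]).astype(np.float32);print(cv2.minAreaRect(P))
```

```text
[ 0.53394993 -0.29656371  0.2449327 ] [ 9.84480983e-01 -1.75490861e-01 -3.68034268e-04 -1.26595008e-04] [-5.06991242e-01  4.10122677e-01  8.42337372e-02  1.24568578e+00
  5.53770330e-07  2.98741013e+00]
((392.8655090332031, 419.9430236816406), (74.6956558227539, 13.84704303741455), 33.27488327026367) [ 0.2875 -0.2846  0.045 ]
((0.28650644421577454, -0.28499603271484375), (0.08427593857049942, 0.016005750745534897), 31.49469757080078)
((321.5, 230.5), (31.0, 17.0), 90.0) [ 0.5091 -0.2867  0.045 ]
((0.5089077949523926, -0.28664857149124146), (0.015061728656291962, 0.028859535232186317), 70.09891510009766)
((321.5, 200.0), (26.0, 17.0), 90.0) [ 0.535  -0.2963  0.045 ]
((0.5348506569862366, -0.2962622046470642), (0.014796989038586617, 0.02294851653277874), 69.71866607666016)
((322.0, 168.0), (34.0, 18.0), 90.0) [ 0.5606 -0.3062  0.045 ]
((0.5604468584060669, -0.3062058687210083), (0.015188700519502163, 0.028616098687052727), 69.32898712158203)
```

View pics/w1.png

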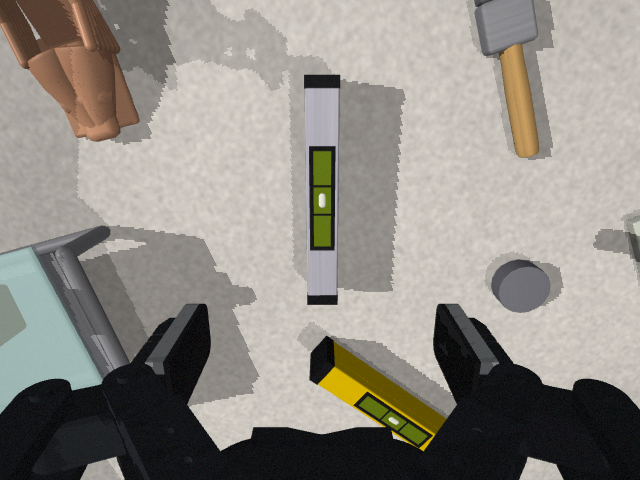

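The wrist view shows the level centred at (322,198), aligned with the tool; fingers straddle it with the decoy clear of the jaws. Descend and grip.

carry_out(
  motion=[
    [[0.005,0,0.184],[0,0,0]],
    [[0,0,0.184],[0,0,0]],
    [[0,0,0.184],[0,0,0]],
    [[0,0,0.184],[0,0,0]],
    [[0,0,0.184],[0,0,0]],
    [[0,0,0.18],[0,0,0]],
    [[0,0,0],[0,0,0]],
  ],
)

```text
time_s: 2.45
position: [0.5296, -0.294, 0.0182]
orientation: [0.984, -0.176, -0.006, -0.002]
wrist_force: [-1.7, 1.1, -0.2]
width: 0.0855
gripper_force: 0.0
```

carry_out(
  motion=[
    [[0,0,0],[0,0,0]],
    [[0,0,0],[0,0,0]],
    [[0,0,0],[0,0,0]],
    [[0,0,0],[0,0,0]],
    [[0,0,0],[0,0,0]],
    [[0,0,0],[0,0,0]],
    [[0,0,0],[0,0,0]],
    [[0,0,0],[0,0,0]],
  ],
  grip=0,
)

```text
time_s: 3.12
position: [0.5369, -0.2979, 0.0279]
orientation: [0.984, -0.177, 0.002, 0.001]
wrist_force: [0.2, 0.8, 6.6]
width: 0.0276
gripper_force: 61.5
```

carry_out(
  motion=[
    [[0,0,-0.03],[0,0,0]],
    [[0,0,-0.17],[0,0,0]],
    [[0,0,-0.17],[0,0,0]],
    [[0,0,-0.17],[0,0,0]],
    [[0,0,-0.17],[0,0,0]],
    [[0,0,-0.17],[0,0,0]],
    [[0,0,-0.17],[0,0,0]],
    [[0,0,-0.15],[0,0,0]],
  ],
)

```text
time_s: 3.78
position: [0.5345, -0.2967, 0.2679]
orientation: [0.984, -0.177, 0.0, 0.0]
wrist_force: [0.9, -0.2, -4.6]
width: 0.0271
gripper_force: 60.0
```

carry_out(
  motion=[
    [[-0.084,-0.175,0],[0,0,0]],
    [[-0.084,-0.175,0],[0,0,0]],
    [[-0.084,-0.175,0],[0,0,0]],
    [[-0.084,-0.175,0],[0,0,0]],
    [[-0.084,-0.175,0],[0,0,0]],
    [[-0.084,-0.175,0],[0,0,0]],
    [[-0.084,-0.175,0],[0,0,0]],
    [[-0.084,-0.175,0],[0,0,0]],
  ],
)

```text
time_s: 4.45
position: [0.4676, -0.0793, 0.2713]
orientation: [0.993, -0.109, 0.003, -0.04]
wrist_force: [0.8, 0.0, -2.7]
width: 0.0272
gripper_force: 60.4
```

carry_out(
  motion=[
    [[-0.084,-0.175,0],[0,0,0]],
    [[-0.084,-0.175,0],[0,0,0]],
    [[0,0,0],[0,0,-0.97]],
    [[0,0,0],[0,0,-0.97]],
    [[0,0,0],[0,0,-0.97]],
    [[0,0,0],[0,0,-0.97]],
    [[0,0,0],[0,0,-0.97]],
    [[0,0,0],[0,0,-0.97]],
  ],
)

```text
time_s: 5.12
position: [0.4427, -0.0429, 0.2776]
orientation: [0.977, 0.205, 0.02, -0.052]
wrist_force: [-0.0, -0.3, -4.0]
width: 0.0273
gripper_force: 60.4
```

carry_out(
  motion=[
    [[0,0,0],[0,0,-0.97]],
    [[0,0,0],[0,0,-0.97]],
    [[0,0,0],[0,0,-0.97]],
    [[0,0,0],[0,0,-0.97]],
    [[0,0,0],[0,0,-0.97]],
    [[0,0,0],[0,0,-0.97]],
    [[0,0,0],[0,0,-0.97]],
    [[0,0,0],[0,0,-0.97]],
  ],
)

```text
time_s: 5.78
position: [0.4427, -0.043, 0.2776]
orientation: [0.827, 0.56, 0.038, -0.041]
wrist_force: [-0.2, 0.5, -3.1]
width: 0.0272
gripper_force: 60.4
```

carry_out(
  motion=[
    [[0,0,0],[0,0,-0.97]],
    [[0,0,0],[0,0,-0.97]],
    [[0,0,0],[0,0,-0.97]],
    [[0,0,0],[0,0,-0.97]],
    [[0,0,0],[0,0,-0.97]],
    [[0,0,0],[0,0,0]],
    [[0,0,0],[0,0,0]],
  ],
)

```text
time_s: 6.37
position: [0.443, -0.0429, 0.2776]
orientation: [0.671, 0.74, 0.047, -0.031]
wrist_force: [-0.4, -0.8, -3.5]
width: 0.027
gripper_force: 60.4
```

Run:
```python
from h import *
s=status.read_state();q=R.from_quat(s["orientation"]);x=q.as_matrix()[:,0]
print(s["position"],q.as_matrix().round(3).tolist(),np.arctan2(x[1],x[0]),s["joint_pos"])
print("to go",totool(np.array([.499,.0906,s["position"][2]])-s["position"]))
c,im=look("wrist");cv2.imwrite("pics/w2.png",im[:,:,::-1])
```

```text
[ 0.44299436 -0.04294702  0.27762117] [[-0.098, 0.995, 0.017], [0.989, 0.096, 0.11], [0.108, 0.028, -0.994]] 1.669672927686958 [-0.17333589  0.10959668 -0.24977342  1.2133088   0.11152159  1.29999827]
to go [0.63312373 0.3425107  0.07827336]
```

View pics/w2.png

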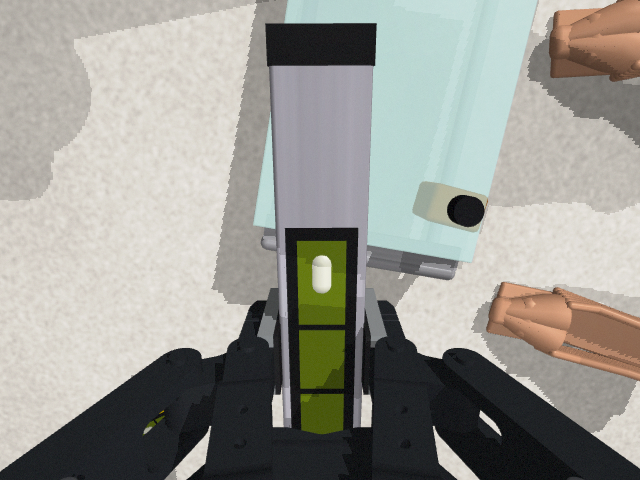

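The rows clipped at joint 6's limit, leaving the hand tilted and short of target. The level is still firmly held; I'll compute the correction.

```bash
cat >> h.py <<'E'
def Rdown(yaw): return R.from_matrix(np.array([[np.cos(yaw),np.sin(yaw),0],[np.sin(yaw),-np.cos(yaw),0],[0,0,-1]]))
def go(p,yaw):
    "turn first (tool units of .1), then shift in the turned axes"
    s=status.read_state();q=R.from_quat(s["orientation"]);D=Rdown(yaw)
    print("turn",((q.inv()*D).as_rotvec()/.1).round(3),"shift",(D.inv().apply(np.array(p)-s["position"])/.2).round(3))
E
python3 -c "
from h import *
go([.499,.0906,.268],1.493)"
```

```text
turn [ 0.186 -1.101  1.752] shift [0.687 0.227 0.048]
```

carry_out(
  motion=[
    [[0,0,0],[0.093,-0.55,0.876]],
    [[0,0,0],[0.093,-0.55,0.876]],
    [[0.137,0.045,0],[0,0,0]],
    [[0.137,0.045,0],[0,0,0]],
    [[0.137,0.045,0],[0,0,0]],
    [[0.137,0.045,0],[0,0,0]],
    [[0.137,0.045,0],[0,0,0]],
    [[0,0,0],[0,0,0]],
  ],
)

```text
time_s: 7.08
position: [0.5009, 0.0947, 0.2774]
orientation: [0.732, 0.681, 0.002, -0.001]
wrist_force: [1.3, 0.5, -3.6]
width: 0.0275
gripper_force: 60.4
```

```bash
python3 -c "
from h import *
print(status.read_state()['position'])
go([.499,.0906,.14],1.493)
c,im=look('wrist');cv2.imwrite('pics/w3.png',im[:,:,::-1])"
```

```text
[0.50094367 0.09468794 0.2773633 ]
turn [ 0.022 -0.04   0.049] shift [-0.021 -0.008  0.687]
```

View pics/w3.png

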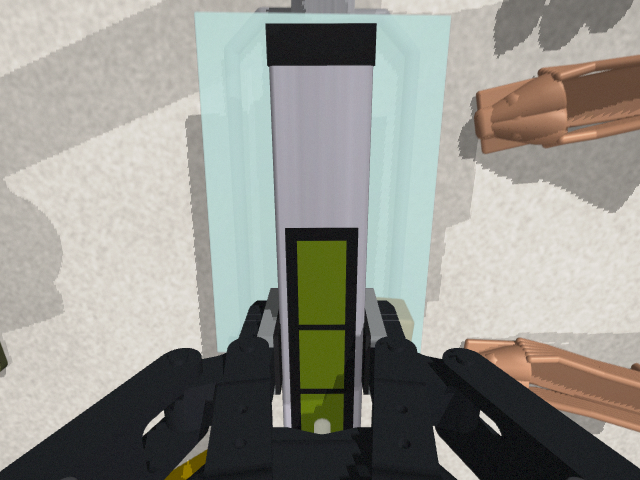

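The level hangs centred over the glass (both edges symmetric about column 322). Descend to just above contact.

carry_out(
  motion=[
    [[-0.02,-0.008,0.14],[0.02,-0.04,0.05]],
    [[0,0,0.14],[0,0,0]],
    [[0,0,0.14],[0,0,0]],
    [[0,0,0.14],[0,0,0]],
    [[0,0,0.12],[0,0,0]],
    [[0,0,0.08],[0,0,0]],
    [[0,0,0.02],[0,0,0]],
    [[0,0,0],[0,0,0]],
  ],
)

```text
time_s: 7.8
position: [0.4952, 0.085, 0.1205]
orientation: [0.736, 0.677, -0.003, -0.0]
wrist_force: [-0.5, -0.7, -2.8]
width: 0.0272
gripper_force: 60.3
```

carry_out(
  motion=[
    [[0,0,0.015],[0,0,0]],
    [[0,0,0.005],[0,0,0]],
    [[0,0,0],[0,0,0]],
  ],
)

```text
time_s: 8.05
position: [0.4976, 0.0859, 0.1187]
orientation: [0.735, 0.678, -0.001, 0.001]
wrist_force: [0.1, 0.5, -3.0]
width: 0.0272
gripper_force: 60.3
```

carry_out(
  motion=[
    [[0.015,0,0.015],[0,0,0]],
    [[0.01,0,0.015],[0,0,0]],
    [[0,0,0.015],[0,0,0]],
    [[0,0,0],[0,0,0]],
    [[0,0,0],[0,0,0]],
  ],
)

```text
time_s: 8.47
position: [0.4968, 0.0909, 0.1083]
orientation: [0.735, 0.678, -0.002, 0.001]
wrist_force: [-0.2, -0.2, -3.2]
width: 0.027
gripper_force: 60.3
```

carry_out(
  motion=[
    [[0,0,0.01],[0,0,0]],
    [[0,0,0],[0,0,0]],
    [[0,0,0],[0,0,0]],
  ],
)

```text
time_s: 8.72
position: [0.497, 0.0908, 0.1065]
orientation: [0.735, 0.678, -0.002, 0.001]
wrist_force: [0.1, 0.0, -4.4]
width: 0.0272
gripper_force: 60.3
```

carry_out(
  motion=[
    [[0,0,0.01],[0,0,0]],
    [[0,0,0],[0,0,0]],
    [[0,0,0],[0,0,0]],
  ],
)

```text
time_s: 8.97
position: [0.4974, 0.0908, 0.1048]
orientation: [0.735, 0.678, -0.002, 0.001]
wrist_force: [0.7, 0.2, -1.9]
width: 0.0274
gripper_force: 60.7
```

carry_out(
  motion=[
    [[0,0,0.007],[0,0,0]],
    [[0,0,0],[0,0,0]],
    [[0,0,0],[0,0,0]],
  ],
)

```text
time_s: 9.22
position: [0.4976, 0.0911, 0.1037]
orientation: [0.735, 0.678, -0.001, 0.001]
wrist_force: [0.0, 2.4, 2.5]
width: 0.0272
gripper_force: 61.2
```

Contact made (load transferred). Release and lift.

carry_out(
  motion=[
    [[0,0,0],[0,0,0]],
    [[0,0,0],[0,0,0]],
    [[0,0,0],[0,0,0]],
    [[0,0,0],[0,0,0]],
    [[0,0,0],[0,0,0]],
    [[0,0,0],[0,0,0]],
  ],
  grip=0.7,
)

```text
time_s: 9.72
position: [0.4971, 0.0908, 0.1031]
orientation: [0.735, 0.678, -0.002, 0.001]
wrist_force: [-0.1, 0.8, -0.0]
width: 0.0598
gripper_force: 0.0
```

carry_out(
  motion=[
    [[0,0,-0.05],[0,0,0]],
    [[0,0,-0.1],[0,0,0]],
    [[0,0,-0.18],[0,0,0]],
    [[0,0,-0.18],[0,0,0]],
    [[0,0,-0.18],[0,0,0]],
    [[0,0,-0.18],[0,0,0]],
    [[0,0,0],[0,0,0]],
    [[0,0,0],[0,0,0]],
  ],
)

```text
time_s: 10.38
position: [0.4991, 0.0917, 0.2796]
orientation: [0.735, 0.678, 0.001, 0.002]
wrist_force: [-0.6, -0.5, -1.6]
width: 0.0602
gripper_force: 0.0
```

```bash
python3 -c "
from h import *
s=status.read_state();print(s['position'],s['joint_pos'])
c,im=look('wrist');cv2.imwrite('pics/w4.png',im[:,:,::-1])
hsv=cv2.cvtColor(im,cv2.COLOR_RGB2HSV)
z=.121
for k,r in blobs((hsv[:,:,1]>90)&(hsv[:,:,0]>25)&(hsv[:,:,0]<70),100): print('g',np.round(r[0]),np.round(r[1]),np.round(ray(c,r[0],z),4))
for k,r in blobs((hsv[:,:,2]<45),100):
  if r[0][1]<420: print('dark',np.round(r[0]),np.round(r[1]),r[2],np.round(ray(c,r[0],.142),4))
"
```

```text
[0.49905119 0.09174643 0.27963904] [ 0.18378022  0.21466484 -0.10944804  1.24314092 -0.00326014  1.83521663]
g [318. 250.] [35. 19.] [0.4946 0.0636 0.121 ]
g [318. 216.] [29. 20.] [0.4966 0.0912 0.121 ]
g [318. 179.] [38. 20.] [0.499  0.1192 0.121 ]
dark [319. 326.] [ 9. 32.] 90.0 [0.4903 0.0077 0.142 ]
dark [435. 314.] [20. 11.] 63.43495178222656 [0.58   0.0115 0.142 ]
dark [320. 386.] [185. 639.] 90.0 [ 0.486  -0.0486  0.142 ]
dark [318. 212.] [115.  28.] 90.0 [0.4973 0.0993 0.142 ]
dark [318.  82.] [13. 38.] 90.0 [0.5046 0.1847 0.142 ]
```

View pics/w4.png

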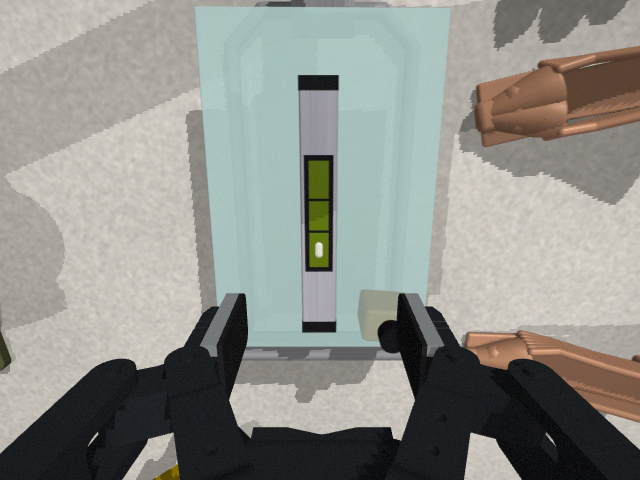

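The level lies centred on the glass; the bubble at (319,249) is about 27 mm toward the hinge, i.e. about 2.4 rad of foot turn. Move over the foot and turn the hand so joint 6 has room.

carry_out(
  motion=[
    [[0.174,0,0],[0,0,-0.0]],
    [[0.174,0,0],[0,0,0]],
    [[0.174,0,0],[0,0,0]],
    [[0.174,0,0],[0,0,0]],
    [[0.174,0,0],[0,0,0]],
    [[0.174,0,0],[0,0,0]],
    [[0,0,0],[0,0,-1]],
    [[0,0,0],[0,0,-1]],
  ],
  grip=0.7,
)

```text
time_s: 11.1
position: [0.5131, 0.3013, 0.2732]
orientation: [0.661, 0.751, -0.004, -0.0]
wrist_force: [-0.9, -0.5, 0.7]
width: 0.0599
gripper_force: 0.0
```

carry_out(
  motion=[
    [[0,0,0],[0,0,-1]],
    [[0,0,0],[0,0,-1]],
    [[0,0,0],[0,0,-1]],
    [[0,0,0],[0,0,-1]],
    [[0,0,0],[0,0,-1]],
    [[0,0,0],[0,0,-1]],
    [[0,0,0],[0,0,-1]],
    [[0,0,0],[0,0,-1]],
  ],
)

```text
time_s: 11.77
position: [0.5132, 0.2989, 0.2738]
orientation: [0.318, 0.948, -0.004, -0.002]
wrist_force: [1.2, 0.2, 0.1]
width: 0.0598
gripper_force: 0.0
```

carry_out(
  motion=[
    [[0,0,0],[0,0,-1]],
    [[0,0,0],[0,0,-1]],
    [[0,0,0],[0,0,-1]],
    [[0,0,0],[0,0,-1]],
    [[0,0,0],[0,0,-1]],
    [[0,0,0],[0,0,-1]],
    [[0,0,0],[0,0,-1]],
    [[0,0,0],[0,0,-1]],
  ],
)

```text
time_s: 12.43
position: [0.5131, 0.2989, 0.2738]
orientation: [-0.077, 0.997, -0.003, -0.003]
wrist_force: [0.0, -0.1, 0.4]
width: 0.0597
gripper_force: 0.0
```

carry_out(
  motion=[
    [[0,0,0],[0,0,-1]],
    [[0,0,0],[0,0,-1]],
    [[0,0,0],[0,0,-1]],
    [[0,0,0],[0,0,-1]],
    [[0,0,0],[0,0,-1]],
    [[0,0,0],[0,0,-1]],
    [[0,0,0],[0,0,-1]],
    [[0,0,0],[0,0,-1]],
  ],
)

```text
time_s: 13.1
position: [0.5131, 0.2989, 0.2739]
orientation: [-0.459, 0.888, -0.001, -0.004]
wrist_force: [-0.1, -0.6, 0.7]
width: 0.0599
gripper_force: 0.0
```

carry_out(
  motion=[
    [[0,0,0],[0,0,-1]],
    [[0,0,0],[0,0,-1]],
    [[0,0,0],[0,0,-1]],
    [[0,0,0],[0,0,-1]],
    [[0,0,0],[0,0,-1]],
    [[0,0,0],[0,0,-1]],
    [[0,0,0],[0,0,-1]],
    [[0,0,0],[0,0,-1]],
  ],
)

```text
time_s: 13.77
position: [0.5131, 0.2989, 0.2738]
orientation: [0.769, -0.64, -0.0, 0.004]
wrist_force: [0.6, 0.5, -0.7]
width: 0.0598
gripper_force: 0.0
```

carry_out(
  motion=[
    [[0,0,0],[0,0,-1]],
    [[0,0,0],[0,0,-1]],
    [[0,0,0],[0,0,-1]],
    [[0,0,0],[0,0,-1]],
    [[0,0,0],[0,0,0]],
    [[0,0,0],[0,0,0]],
  ],
)

```text
time_s: 14.27
position: [0.5134, 0.2991, 0.2746]
orientation: [0.879, -0.477, -0.001, 0.003]
wrist_force: [-0.0, 0.4, -0.4]
width: 0.0596
gripper_force: 0.0
```

```bash
python3 -c "
from h import *
s=status.read_state();x=R.from_quat(s['orientation']).as_matrix()[:,0];print(s['position'],s['joint_pos'].round(3),np.arctan2(x[1],x[0]))
c,im=look('wrist');cv2.imwrite('pics/w5.png',im[:,:,::-1])
hsv=cv2.cvtColor(im,cv2.COLOR_RGB2HSV)
for k,r in blobs((hsv[:,:,2]<45),100):
  if r[0][1]<420:
    P=np.array([ray(c,p,.142)[:2] for p in k[:,0]]).astype(np.float32);print('dark',np.round(r[0]),np.round(r[1]),r[2],cv2.minAreaRect(P))
"
```

```text
[0.51341791 0.29911349 0.27455163] [ 0.529  0.377  0.109  1.31  -0.002 -1.617] -0.9955144932857471
dark [320. 386.] [186. 639.] 90.0 ((0.4338032007217407, 0.41951197385787964), (0.5637195110321045, 0.18127799034118652), 32.46291732788086)
dark [312. 219.] [68. 32.] 86.98721313476562 ((0.5195865631103516, 0.2997986376285553), (0.02193349599838257, 0.049391962587833405), 36.088340759277344)
dark [414.  89.] [46. 22.] 40.60129928588867 ((0.5118938684463501, 0.1928621232509613), (0.013104043900966644, 0.029552213847637177), 85.4158935546875)
dark [484.   7.] [32. 44.] 39.47246170043945 ((0.5046234726905823, 0.13319286704063416), (0.023397549986839294, 0.019606169313192368), 84.70317840576172)
```

View pics/w5.png

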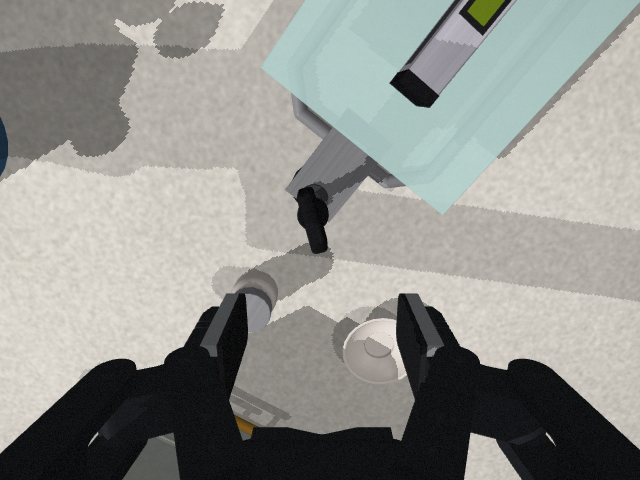

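```bash
python3 -c "
from h import *
c=vision.get_calibration('wrist');im=cv2.imread('pics/w5.png');v=im.max(2)
for r in range(168,262,4): print(r,''.join('#' if x<25 else '+' if x<45 else '-' if x<70 else '.' for x in v[r,285:340]))
for p in [(318,248),(314,232),(303,188)]: print(p,ray(c,p,.142))
"
```

```text
168 ...............-.......................................
172 ...........++..........................................
176 .........-.............................................
180 .......................................................
184 ..........................----+-.......................
188 ................-+##########-------++++-...............
192 .............+###############+++++++++++++.............
196 ............+#+###++###########+-++++++++++-...........
200 ...........-##++++++#++###############++++-............
204 ..............+#+++#+#####+##############-.............
208 .............-+#+++#++#+###################............
212 .............+###+++++#####################............
216 .............+####++++#+###################+...........
220 .............+####+++#+##+++##+###########-............
224 ................+###+++++++++###+#######-..............
228 ....................++++++++#++##+#####................
232 ......................+++++##+#+++######...............
236 .......................++++++++++++++####..............
240 ........................++#+++++++++++####.............
244 .........................+++++++##########.............
248 ..........................+++#+###########-............
252 ...........................-++#+###++--................
256 .......................................................
260 .......................................................
(318, 248) [0.50532885 0.31545596 0.142     ]
(314, 232) [0.51417575 0.30689905 0.142     ]
(303, 188) [0.53733866 0.28449538 0.142     ]
```

```bash
python3 -c "
from h import *
c=vision.get_calibration('wrist')
a,b=ray(c,(298,200),.142),ray(c,(311,249),.142);d=a-b;print(a,b,np.linalg.norm(d),np.arctan2(d[1],d[0]))
f=240/np.tan(np.radians(c['fov_y']/2));E=c['extrinsics']
def pj(p):
  q=E[:3,:3].T@(np.array(p)-E[:3,3]);return (c['cx']-f*q[0]/q[2]).round(1),(c['cy']+f*q[1]/q[2]).round(1)
for ctr in [(.5135,.300)]:
  for yaw in (-.97,-.85,-.75,-.65):
    u=np.array([np.cos(yaw),np.sin(yaw),0]);w=np.array([-u[1],u[0],0])
    print(yaw,[pj(np.array([*ctr,.142])+s*.023*u+t*.006*w) for s,t in((1,1),(1,-1),(-1,-1),(-1,1))])
"
```

```text
[0.53579031 0.29341872 0.142     ] [0.50911666 0.31879885 0.142     ] 0.03681894844029829 -0.7605534668691855
-0.97 [(np.float64(310.4), np.float64(192.5)), (np.float64(328.0), np.float64(192.0)), (np.float64(329.4), np.float64(255.1)), (np.float64(312.7), np.float64(255.5))]
-0.85 [(np.float64(306.5), np.float64(193.9)), (np.float64(323.9), np.float64(191.4)), (np.float64(333.1), np.float64(253.8)), (np.float64(316.6), np.float64(256.1))]
-0.75 [(np.float64(303.3), np.float64(195.4)), (np.float64(320.4), np.float64(191.2)), (np.float64(336.1), np.float64(252.5)), (np.float64(319.9), np.float64(256.3))]
-0.65 [(np.float64(300.4), np.float64(197.2)), (np.float64(316.9), np.float64(191.3)), (np.float64(339.0), np.float64(250.8)), (np.float64(323.2), np.float64(256.2))]
```

carry_out(
  motion=[
    [[0,0,0],[0,0,-0.8]],
    [[0,0,0],[0,0,-0.8]],
    [[0,0,0],[0,0,-0.75]],
    [[0.008,-0.021,0.148],[0,0,0]],
    [[0,0,0.148],[0,0,0]],
    [[0,0,0.148],[0,0,0]],
    [[0,0,0.148],[0,0,0]],
    [[0,0,0.12],[0,0,0]],
  ],
)

```text
time_s: 14.98
position: [0.5169, 0.3003, 0.1313]
orientation: [0.929, -0.371, -0.001, 0.003]
wrist_force: [0.6, 1.0, 0.6]
width: 0.0602
gripper_force: 0.0
```

carry_out(
  motion=[
    [[0,0,0.015],[0,0,0]],
    [[0,0,0],[0,0,0]],
    [[0,0,0],[0,0,0]],
  ],
)

```text
time_s: 15.23
position: [0.5185, 0.3013, 0.1318]
orientation: [0.929, -0.37, 0.0, 0.002]
wrist_force: [0.1, 0.0, 0.1]
width: 0.0596
gripper_force: 0.0
```

```bash
python3 -c "
from h import *
go([.5175,.301,.126],-.76)
c,im=look('wrist');cv2.imwrite('pics/w6.png',im[:,:,::-1])"
```

```text
turn [ 0.029 -0.016  0.013] shift [-0.003  0.005  0.029]
```

View pics/w6.png

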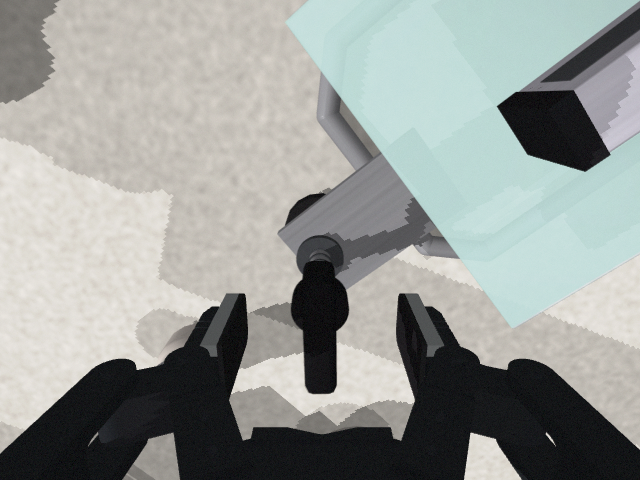

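The bar stands upright in the image (column 320), centred between and parallel with the pads. Grip it.

carry_out(
  motion=[
    [[0,0,0.01],[0,0,0]],
    [[0,0,0],[0,0,0]],
    [[0,0,0],[0,0,0]],
    [[0,0,0],[0,0,0]],
    [[0,0,0],[0,0,0]],
    [[0,0,0],[0,0,0]],
    [[0,0,0],[0,0,0]],
    [[0,0,0],[0,0,0]],
  ],
  grip=0,
)

```text
time_s: 15.95
position: [0.519, 0.3017, 0.1322]
orientation: [0.929, -0.37, 0.001, 0.0]
wrist_force: [-2.6, -1.0, 12.7]
width: 0.0105
gripper_force: 83.2
```

carry_out(
  motion=[
    [[0,0,0],[0,0,1]],
    [[0,0,0],[0,0,1]],
    [[0,0,0],[0,0,1]],
    [[0,0,0],[0,0,1]],
    [[0,0,0],[0,0,1]],
    [[0,0,0],[0,0,0]],
  ],
)

```text
time_s: 16.45
position: [0.5187, 0.3015, 0.1322]
orientation: [0.808, -0.59, 0.001, 0.0]
wrist_force: [-2.5, -2.5, 15.0]
width: 0.0109
gripper_force: 83.3
```

```bash
cat >> h.py <<'E'
def bub(n="top",z=.122):
    c,im=look(n);hsv=cv2.cvtColor(im,cv2.COLOR_RGB2HSV).astype(int)
    g=((hsv[:,:,1]>90)&(hsv[:,:,0]>25)&(hsv[:,:,0]<70)).astype(np.uint8)
    ctr=np.array([.4968,.0912]);u=np.array([.0778,.997])
    rows,cols=np.mgrid[:480,:640];pts=[]
    f=240/np.tan(np.radians(c["fov_y"]/2));E=c["extrinsics"]
    d=np.stack([(cols-c["cx"])/f,-(rows-c["cy"])/f,-np.ones_like(cols,float)],-1)@E[:3,:3].T
    P=E[:3,3]+d*((z-E[2,3])/d[...,2])[...,None]
    L=(P[...,:2]-ctr)@u;W=(P[...,:2]-ctr)@np.array([.997,-.0778])
    near=(abs(L)<.048)&(abs(W)<.012)
    gm=near&(g>0);wm=near&(hsv[:,:,2]>150)&(hsv[:,:,1]<90)
    gl=L[gm];mid=(gl.min()+gl.max())/2 if gm.any() else None
    dark=near&(hsv[:,:,2]<60)&(abs(W)<.004)
    print(n,"vial",gm.sum(),gl.min() if gm.any() else 0,gl.max() if gm.any() else 0,"white",wm.sum(),"bubble-mid mm",(L[wm].mean()-mid)*1e3 if wm.any() and gm.any() else None)
    return L,W,near,hsv
E
python3 -c "
from h import *
s=status.read_state();print(s['position'],s['joint_pos'].round(3),s['ft_torque'])
bub('top');bub('scene')"
```

```text
[0.51865687 0.30147035 0.13219578] [ 0.527  0.452 -0.151  0.967 -0.002 -1.353] [-0.07099268  0.73943065 -0.03688549]
top vial 267 -0.04500125484088355 0.03970890201259 white 19 bubble-mid mm 10.656735053057842
scene vial 125 -0.04404983689559841 0.037318345133906604 white 17 bubble-mid mm -0.09502873289761893
```

```bash
python3 -c "
from h import *
for n in ('top','scene'):
  L,W,near,h=bub(n)
  b=np.round(L*1000/3).astype(int)
  for k in range(-15,15):
    m=near&(b==k)&(abs(W+.0)<.008)
    print(k*3,m.sum(),[int(h[:,:,i][m].mean()) for i in range(3)] if m.any() else '', h[:,:,1][m].min() if m.any() else '',end=' | ')
  print()
"
```

```text
top vial 267 -0.04482761356306065 0.03970890201259 white 18 bubble-mid mm 13.3840372371945
-45 7 [37, 94, 53] 11 | -42 10 [36, 191, 83] 134 | -39 11 [36, 204, 94] 162 | -36 7 [36, 201, 93] 154 | -33 11 [36, 156, 96] 64 | -30 10 [36, 104, 118] 34 | -27 9 [36, 98, 110] 27 | -24 13 [36, 86, 126] 26 | -21 9 [37, 121, 109] 41 | -18 8 [37, 162, 94] 102 | -15 12 [36, 180, 74] 150 | -12 8 [36, 194, 82] 152 | -9 10 [36, 200, 91] 170 | -6 11 [36, 205, 94] 168 | -3 7 [36, 207, 92] 159 | 0 11 [36, 197, 90] 135 | 3 10 [36, 199, 92] 127 | 6 9 [36, 176, 83] 97 | 9 12 [37, 175, 74] 59 | 12 10 [36, 184, 75] 117 | 15 8 [36, 201, 91] 174 | 18 11 [35, 210, 94] 190 | 21 9 [36, 208, 90] 185 | 24 9 [36, 204, 89] 174 | 27 11 [35, 212, 94] 167 | 30 8 [36, 206, 92] 180 | 33 10 [36, 201, 91] 144 | 36 10 [36, 203, 92] 133 | 39 9 [37, 163, 69] 54 | 42 11 [71, 32, 65] 8 | 
scene vial 131 -0.04546166612866655 0.03735728832942764 white 12 bubble-mid mm 0.5920799245910116
-45 5 [34, 94, 60] 11 | -42 5 [36, 150, 85] 130 | -39 6 [52, 124, 82] 8 | -36 4 [36, 154, 91] 143 | -33 5 [34, 106, 94] 35 | -30 3 [35, 71, 105] 35 | -27 4 [32, 70, 132] 24 | -24 5 [56, 66, 119] 11 | -21 5 [35, 111, 103] 48 | -18 6 [53, 120, 76] 11 | -15 5 [55, 104, 62] 11 | -12 5 [36, 141, 78] 91 | -9 5 [35, 130, 91] 18 | -6 4 [36, 157, 91] 142 | -3 5 [55, 120, 82] 12 | 0 3 [67, 105, 85] 11 | 3 5 [36, 148, 85] 98 | 6 5 [56, 125, 88] 11 | 9 5 [34, 121, 60] 70 | 12 6 [41, 108, 91] 4 | 15 4 [36, 156, 90] 150 | 18 5 [54, 124, 82] 12 | 21 3 [67, 107, 83] 11 | 24 4 [36, 146, 82] 105 | 27 5 [51, 127, 91] 11 | 30 5 [36, 136, 84] 45 | 33 6 [46, 108, 95] 4 | 36 4 [35, 137, 69] 125 | 39 3 [73, 14, 55] 11 | 42 4 [134, 12, 109] 11 |
```

The bubble shows as the low-saturation spot, about -23 mm now; keep turning clockwise.

carry_out(
  motion=[
    [[0,0,-0.012],[0,0,0.9]],
    [[0,0,0],[0,0,1]],
    [[0,0,0],[0,0,1]],
    [[0,0,0],[0,0,1]],
    [[0,0,0],[0,0,1]],
    [[0,0,0],[0,0,1]],
    [[0,0,0],[0,0,1]],
    [[0,0,0],[0,0,1]],
  ],
)

```text
time_s: 17.32
position: [0.5179, 0.3015, 0.1323]
orientation: [-0.518, 0.855, -0.001, -0.001]
wrist_force: [-2.1, -0.2, 2.7]
width: 0.0108
gripper_force: 80.8
```

carry_out(
  motion=[
    [[0,0,0],[0,0,1]],
    [[0,0,0],[0,0,1]],
    [[0,0,0],[0,0,1]],
    [[0,0,0],[0,0,1]],
    [[0,0,0],[0,0,0]],
    [[0,0,0],[0,0,0]],
    [[0,0,0],[0,0,0]],
    [[0,0,0],[0,0,0]],
  ],
)

```text
time_s: 17.98
position: [0.5177, 0.3017, 0.1323]
orientation: [-0.341, 0.94, -0.001, -0.001]
wrist_force: [-4.9, 1.3, 4.8]
width: 0.0107
gripper_force: 81.4
```

carry_out(
  motion=[
    [[0,0,0],[0,0,0]],
    [[0,0,0],[0,0,0]],
    [[0,0,0],[0,0,0]],
    [[0,0,0],[0,0,0]],
    [[0,0,0],[0,0,0]],
    [[0,0,0],[0,0,0]],
    [[0,0,0],[0,0,0]],
    [[0,0,0],[0,0,0]],
  ],
)

```text
time_s: 18.65
position: [0.5177, 0.3017, 0.1323]
orientation: [-0.341, 0.94, -0.001, -0.001]
wrist_force: [-4.0, 2.2, 6.0]
width: 0.0106
gripper_force: 81.4
```

```bash
cat >> h.py <<'E'
def bub2(n="top",z=.122):
    L,W,near,h=bub(n,z)
    m=near&(abs(W)<.008)&(h[:,:,0]>25)&(h[:,:,0]<70)&(h[:,:,2]>60)&(abs(L+.0026)<.039)
    if n!="top": m&=(h[:,:,1]>15)
    w=np.clip(140-h[:,:,1],0,None)*(m)*(h[:,:,2]>80)
    g=L[near&(abs(W)<.008)&(h[:,:,1]>90)&(h[:,:,0]>25)&(h[:,:,0]<70)]
    print("  bubble",(w*L).sum()/w.sum()*1e3,"vial mid",(g.min()+g.max())*500)
E
python3 -c "
from h import *
s=status.read_state();print(s['position'],s['joint_pos'].round(3),s['wrist_force'],s['width'])
bub2('top');bub2('top')"
```

```text
[0.51765944 0.30171093 0.13226726] [ 0.528  0.453 -0.15   0.971 -0.001 -0.168] [-3.99988078  2.17896531  5.95203118] 0.010580721060819654
top vial 273 -0.045174769151496166 0.03970890201259 white 16 bubble-mid mm 21.030858683180444
  bubble -11.269457133576664 vial mid -2.7329335694530816
top vial 271 -0.045174769151496166 0.03991438120092956 white 16 bubble-mid mm 20.928119089010664
  bubble -11.262905771744574 vial mid -2.6301939752833015
```

carry_out(
  motion=[
    [[0,0,0],[0,0,1]],
    [[0,0,0],[0,0,1]],
    [[0,0,0],[0,0,1]],
    [[0,0,0],[0,0,1]],
    [[0,0,0],[0,0,1]],
    [[0,0,0],[0,0,1]],
    [[0,0,0],[0,0,1]],
    [[0,0,0],[0,0,0.8]],
  ],
)

```text
time_s: 19.42
position: [0.5174, 0.3023, 0.1322]
orientation: [0.044, 0.999, -0.0, -0.001]
wrist_force: [-5.0, 3.2, 5.5]
width: 0.011
gripper_force: 81.5
```

carry_out(
  motion=[
    [[0,0,0],[0,0,0]],
    [[0,0,0],[0,0,0]],
    [[0,0,0],[0,0,0]],
    [[0,0,0],[0,0,0]],
    [[0,0,0],[0,0,0]],
    [[0,0,0],[0,0,0]],
    [[0,0,0],[0,0,0]],
    [[0,0,0],[0,0,0]],
  ],
)

```text
time_s: 20.08
position: [0.5174, 0.3023, 0.1322]
orientation: [0.042, 0.999, -0.0, -0.001]
wrist_force: [-5.9, 4.4, 5.7]
width: 0.0108
gripper_force: 81.5
```

carry_out(
  motion=[
    [[0,0,0],[0,0,0]],
    [[0,0,0],[0,0,0]],
    [[0,0,0],[0,0,0]],
    [[0,0,0],[0,0,0]],
    [[0,0,0],[0,0,0]],
    [[0,0,0],[0,0,0]],
    [[0,0,0],[0,0,0]],
    [[0,0,0],[0,0,0]],
  ],
)

```text
time_s: 20.75
position: [0.5175, 0.3023, 0.1323]
orientation: [0.042, 0.999, -0.0, -0.001]
wrist_force: [-5.9, 3.4, 5.6]
width: 0.0108
gripper_force: 81.5
```

```bash
python3 -c "
from h import *
s=status.read_state();print(s['position'],s['joint_pos'].round(3),s['wrist_force'],s['width'])
bub2('top');bub2('scene')"
```

```text
[0.51746948 0.30233988 0.13226265] [ 0.529  0.453 -0.15   0.971  0.     0.612] [-5.89213386  3.43926493  5.5969161 ] 0.010825661755717478
top vial 271 -0.04534815663410601 0.03970890201259 white 19 bubble-mid mm 23.598036567990803
  bubble -2.546804163140115 vial mid -2.8196273107580043
scene vial 135 -0.04386078110764533 0.04059708668992651 white 4 bubble-mid mm 1.6217383927534883
  bubble -1.3145187149489659 vial mid -1.6318472088594111
```

Bubble within 0.3 mm of the middle. Release and lift.

carry_out(
  motion=[
    [[0,0,0],[0,0,0]],
    [[0,0,0],[0,0,0]],
    [[0,0,0],[0,0,0]],
    [[0,0,0],[0,0,0]],
    [[0,0,0],[0,0,0]],
  ],
  grip=0.5,
)

```text
time_s: 21.27
position: [0.518, 0.3007, 0.131]
orientation: [0.043, 0.999, -0.002, -0.001]
wrist_force: [-0.2, -0.5, 0.8]
width: 0.0431
gripper_force: 0.0
```

carry_out(
  motion=[
    [[0,0,-0.05],[0,0,0]],
    [[0,0,-0.12],[0,0,0]],
    [[0,0,-0.12],[0,0,0]],
    [[0,0,-0.12],[0,0,0]],
    [[0,0,0],[0,0,0]],
    [[0,0,0],[0,0,0]],
    [[0,0,0],[0,0,0]],
    [[0,0,0],[0,0,0]],
  ],
)

```text
time_s: 21.93
position: [0.5175, 0.3008, 0.2124]
orientation: [0.043, 0.999, -0.002, -0.002]
wrist_force: [-0.4, -0.3, 0.1]
width: 0.0426
gripper_force: 0.0
```

carry_out(
  motion=[
    [[0,0,0],[0,0,0]],
    [[0,0,0],[0,0,0]],
    [[0,0,0],[0,0,0]],
    [[0,0,0],[0,0,0]],
    [[0,0,0],[0,0,0]],
    [[0,0,0],[0,0,0]],
  ],
  grip=0,
)

```text
time_s: 22.43
position: [0.5181, 0.3013, 0.2133]
orientation: [0.043, 0.999, -0.002, -0.001]
wrist_force: [0.3, 1.2, -0.5]
width: -0.0003
gripper_force: 0.0
```

```bash
python3 -c "
from h import *
s=status.read_state();print(s['position'],s['joint_pos'].round(3),s['wrist_force'],s['width'])
bub2('top');bub2('scene')
x=R.from_quat(s['orientation']).as_matrix()[:,0];y=np.arctan2(x[1],x[0]);print(y)
go([.5016,.153,.16],y)"
```

```text
[0.51812078 0.30128747 0.21326343] [ 0.528  0.404 -0.008  1.162 -0.002  0.614] [ 0.3274308   1.17114553 -0.5319456 ] -0.00026760675053343665
top vial 271 -0.045174769151496166 0.03970890201259 white 14 bubble-mid mm 14.038717734515044
  bubble -2.5397795100371985 vial mid -2.7329335694530816
scene vial 136 -0.04404983689559841 0.04059708668992651 white 4 bubble-mid mm 1.7162662867300273
  bubble -1.3522933401762876 vial mid -1.7263751028359504
3.0551625897342434
turn [-0.037 -0.012  0.001] shift [ 0.019 -0.746  0.267]
```

Still centred after release. Move over the foot-side bare metal of the level, then down gently.

carry_out(
  motion=[
    [[0.004,-0.149,0],[-0.03,0,0]],
    [[0.004,-0.149,0],[0,0,0]],
    [[0.004,-0.149,0],[0,0,0]],
    [[0.004,-0.149,0],[0,0,0]],
    [[0.003,-0.149,0],[0,0,0]],
    [[0,0,0.12],[0,0,0]],
    [[0,0,0.12],[0,0,0]],
    [[0,0,0],[0,0,0]],
  ],
)

```text
time_s: 23.2
position: [0.4986, 0.1516, 0.1621]
orientation: [0.044, 0.999, -0.001, -0.004]
wrist_force: [-0.1, 0.6, -0.4]
width: -0.0002
gripper_force: 0.0
```

carry_out(
  motion=[
    [[0,0,0.025],[0,0,0]],
    [[0,0,0.02],[0,0,0]],
    [[0,0,0],[0,0,0]],
    [[0,0,0],[0,0,0]],
  ],
)

```text
time_s: 23.53
position: [0.502, 0.1537, 0.1573]
orientation: [0.043, 0.999, -0.0, -0.0]
wrist_force: [-0.4, 0.0, -0.2]
width: 0.0002
gripper_force: 0.0
```

carry_out(
  motion=[
    [[0,0,0.03],[0,0,0]],
    [[0,0,0.025],[0,0,0]],
    [[0,0,0.015],[0,0,0]],
    [[0,0,0],[0,0,0]],
    [[0,0,0],[0,0,0]],
  ],
)

```text
time_s: 23.95
position: [0.5012, 0.1531, 0.1423]
orientation: [0.043, 0.999, -0.0, -0.001]
wrist_force: [0.4, -0.3, 0.2]
width: 0.0
gripper_force: 0.0
```

carry_out(
  motion=[
    [[0,0,0.01],[0,0,0]],
    [[0,0,0],[0,0,0]],
    [[0,0,0],[0,0,0]],
  ],
)

```text
time_s: 24.2
position: [0.5014, 0.1531, 0.1406]
orientation: [0.043, 0.999, -0.0, -0.001]
wrist_force: [0.2, -0.0, -0.4]
width: -0.0002
gripper_force: 0.0
```

carry_out(
  motion=[
    [[0,0,0.007],[0,0,0]],
    [[0,0,0],[0,0,0]],
    [[0,0,0],[0,0,0]],
    [[0,0,0],[0,0,0]],
  ],
)

```text
time_s: 24.53
position: [0.5014, 0.1531, 0.1392]
orientation: [0.043, 0.999, -0.0, -0.001]
wrist_force: [0.2, 0.3, -0.1]
width: 0.0001
gripper_force: 0.0
```

carry_out(
  motion=[
    [[0,0,0.005],[0,0,0]],
    [[0,0,0],[0,0,0]],
    [[0,0,0],[0,0,0]],
    [[0,0,0],[0,0,0]],
  ],
)

```text
time_s: 24.87
position: [0.5015, 0.1532, 0.139]
orientation: [0.043, 0.999, -0.0, -0.0]
wrist_force: [-1.7, -1.2, 4.7]
width: 0.0003
gripper_force: 2.6
```

carry_out(
  motion=[
    [[0,0,0.005],[0,0,0]],
    [[0,0,0],[0,0,0]],
    [[0,0,0],[0,0,0]],
    [[0,0,0],[0,0,0]],
    [[0,0,0],[0,0,0]],
    [[0,0,0],[0,0,0]],
  ],
)

```text
time_s: 25.37
position: [0.5016, 0.1532, 0.139]
orientation: [0.043, 0.999, -0.0, 0.0]
wrist_force: [-2.9, -1.2, 12.0]
width: -0.0002
gripper_force: 5.7
```

```bash
python3 -c "
from h import *
f=[]
for n in ('top','scene','scene'):
  f.append(status.read_state()['wrist_force'].round(1));bub2(n)
print(f)"
```

```text
top vial 215 -0.04534815663410601 0.038683765760888285 white 12 bubble-mid mm 1.1017214355609348
  bubble -2.6012424437823514 vial mid -3.3321954366088633
scene vial 133 -0.04404983689559841 0.04225617305683859 white 4 bubble-mid mm 0.8867231032739868
  bubble -1.818257319719336 vial mid -0.8968319193799097
scene vial 133 -0.04386078110764533 0.04059708668992651 white 4 bubble-mid mm 1.6217383927534883
  bubble -1.8240081580414396 vial mid -1.6318472088594111
[array([-2.9, -1.2, 12. ]), array([-3.7, -1.3, 11.8]), array([-3.6, -1.1, 12.3])]
```

carry_out(
  motion=[
    [[0,0,-0.0015],[0,0,0]],
    [[0,0,0],[0,0,0]],
    [[0,0,0],[0,0,0]],
    [[0,0,0],[0,0,0]],
    [[0,0,0],[0,0,0]],
    [[0,0,0],[0,0,0]],
    [[0,0,0],[0,0,0]],
    [[0,0,0],[0,0,0]],
  ],
)

```text
time_s: 26.18
position: [0.5016, 0.1532, 0.139]
orientation: [0.043, 0.999, -0.0, -0.0]
wrist_force: [-2.2, -1.2, 10.0]
width: -0.0002
gripper_force: 4.8
```

```bash
python3 -c "
from h import *
bub2('top');bub2('scene');c,im=look('scene');cv2.imwrite('pics/end.png',im[:,:,::-1]);print(status.read_state()['wrist_force'])"
```

```text
top vial 214 -0.04534815663410601 0.03648198744683918 white 12 bubble-mid mm 2.2026105925854886
  bubble -2.575208555805399 vial mid -4.433084593633417
scene vial 134 -0.04386078110764533 0.04059708668992651 white 4 bubble-mid mm 1.6217383927534883
  bubble -1.2299899338137823 vial mid -1.6318472088594111
[-3.00224949 -1.13011218  9.38718528]
```

View pics/end.png

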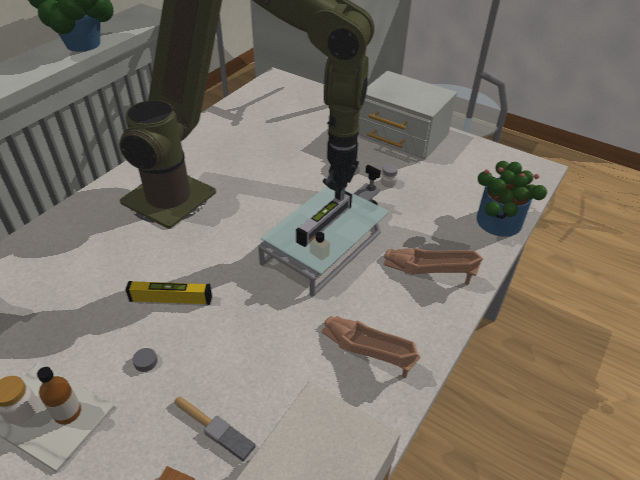

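The end view shows the fingertips on the level at about (338,198), the bottle at (320,245) unmoved, and the bystanders in place. The bubble is centred and the press is about 10 N, so I'm handing in.

```bash
python3 -c "
from workcell import workorder
print(workorder.finish_job())"
```

```text
the job is handed in; nothing more can be done
None
```

The job is handed in at about 26 s: the level lies lengthwise on the middle of the glass, the bubble measured within about 0.5 mm of centre, the foot is released, the fingertips were still pressing at about 10 N, and the bottle and other things appear unmoved in the final picture.

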